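Close the tubs of mosaic pieces

TASK

Close the four white tubs of mosaic pieces: put each blue lid on the tub it fits, matching shape and size, so that it sits flat on the rim with its plug down in the mouth, and let go of it. Do not push the little mosaic mushroom out of its place or knock it over.

Things in the scene. Friction and masses are not known exactly. Their poses are not given: they have to be found in the camera images.
- tub_big_round: The big round tub: white plastic, open at the top, mosaic pieces lying in its bottom (no higher than 25 mm), standing fixed on the table. mouth 92 mm across inside, walls 3.5 mm, rim 52 mm above the table. Origin: centre of its underside, on the table; z up.
- tub_small_round: The small round tub: white plastic, open at the top, mosaic pieces lying in its bottom (no higher than 25 mm), standing fixed on the table. mouth 58 mm across inside, walls 3.5 mm, rim 52 mm above the table. Origin: centre of its underside, on the table; z up.
- tub_square: The square tub: white plastic, open at the top, mosaic pieces lying in its bottom (no higher than 25 mm), standing fixed on the table. mouth 74 x 74 mm inside, walls 3.5 mm, rim 52 mm above the table. Origin: centre of its underside, on the table; z up; x and y along its sides.
- tub_oblong: The oblong tub: white plastic, open at the top, mosaic pieces lying in its bottom (no higher than 25 mm), standing fixed on the table. mouth 108 mm (along its x) x 58 mm (y) inside, walls 3.5 mm, rim 52 mm above the table. Origin: centre of its underside, on the table; z up; x and y along its sides.
- lid_big_round: Loose big round blue plastic lid, 56 to 112 g, right way up on the table: 10 mm deep plug, on it a 6 mm flange, on it a central grip bar 50 mm long (lid's x), 14 wide (y), 28 tall. flange 114 mm across, plug 76 mm across. The plug has 8 mm to spare each side in the mouth; with the flange on the rim the lid's origin is 42 mm above the tub's; any yaw fits. Origin: centre of the plug's underside; z up.
- lid_small_round: Loose small round blue plastic lid, 56 to 112 g, right way up on the table: 10 mm deep plug, on it a 6 mm flange, on it a central grip bar 50 mm long (lid's x), 14 wide (y), 28 tall. flange 80 mm across, plug 42 mm across. The plug has 8 mm to spare each side in the mouth; with the flange on the rim the lid's origin is 42 mm above the tub's; any yaw fits. Origin: centre of the plug's underside; z up.
- lid_square: Loose square blue plastic lid, 56 to 112 g, right way up on the table: 10 mm deep plug, on it a 6 mm flange, on it a central grip bar 50 mm long (lid's x), 14 wide (y), 28 tall. flange 96 x 96 mm, plug 58 x 58 mm. The plug has 8 mm to spare each side in the mouth; with the flange on the rim the lid's origin is 42 mm above the tub's; fits at any quarter turn. Origin: centre of the plug's underside; z up.
- lid_oblong: Loose oblong blue plastic lid, 56 to 112 g, right way up on the table: 10 mm deep plug, on it a 6 mm flange, on it a central grip bar 50 mm long (lid's x), 14 wide (y), 28 tall. flange 130 mm (along its x) x 80 mm (y), plug 92 x 42 mm. The plug has 8 mm to spare each side in the mouth; with the flange on the rim the lid's origin is 42 mm above the tub's; fits either way round with its x axis along the tub's x axis. Origin: centre of the plug's underside; z up.
- mushroom: Small ornamental mushroom covered in mosaic, 62 mm tall, cap 62 mm across, stalk 34 mm at the foot, standing loose among the tubs; to be left alone. Origin: centre of its foot; z up.
There are look-alikes about, which are no part of the job. What is shaped like the lid_big_round but green or yellow is not meant.

How it is judged:
At the end, for the whole second after the job is handed in: Each lid lies at rest on its own tub, centred within 12 mm, flange flat on the rim (height within 3 mm, tilt under 0.08 rad); the square lid (to a quarter turn) and the oblong lid (to a half turn) are in line with their tubs within 0.26 rad; all lids are released and the mushroom stands upright (horizontal distance between lid_big_round and tub_big_round below 0.012 m and z of lid_big_round in the frame of tub_big_round between 0.039 and 0.045 m and angle between each of lid_big_round, lid_small_round, lid_square, lid_oblong's own z axis and vertical below 0.08 rad and linear speed of each of lid_big_round, lid_small_round, lid_square, lid_oblong below 0.02 m/s and contact force between each of lid_big_round, lid_small_round, lid_square, lid_oblong and the fingers below 0.1 N and horizontal distance between lid_small_round and tub_small_round below 0.012 m and z of lid_small_round in the frame of tub_small_round between 0.039 and 0.045 m and horizontal distance between lid_square and tub_square below 0.012 m and z of lid_square in the frame of tub_square between 0.039 and 0.045 m and (angle between the x axis of lid_square and the x axis of tub_square, either way round below 0.26 rad or angle between the x axis of lid_square and the y axis of tub_square, either way round below 0.26 rad) and horizontal distance between lid_oblong and tub_oblong below 0.012 m and z of lid_oblong in the frame of tub_oblong between 0.039 and 0.045 m and angle between the x axis of lid_oblong and the x axis of tub_oblong, either way round below 0.26 rad and angle between mushroom's own z axis and vertical below 0.2 rad); the robot touches nothing.
It fails at once if the mosaic mushroom is pushed more than 25 mm from its place (distance of mushroom from where it was at the start of the episode above 0.025 m).
It also fails if it takes over 93 s, if anything falls off the work surface, if the arm or the gripper's body presses on something with over 40 N, if the wrist force passes 120 N, or if a joint passes its speed limit or range.

ROBOT

A 7-joint arm with a two-finger parallel gripper is mounted at the origin on the work surface. World frame = base frame: x ahead of the robot, y to its left, z up, the work surface at z = 0. Lengths are in m, angles in rad, forces in N, time in s.
With the tool pointing down it reaches from about 0.35 to 0.9 m from the base axis. Payload 19.9 kg.
Tool frame: the origin (TCP) lies between the finger pads; the fingertips stand 19 mm ahead of it and the grasp point (between the pads) is the TCP; z points along the fingers, y is the line along which they close (so a half turn about z gives the same grasp; the last joint's range is limited). The gripper opens to 94 mm and grips with 3 to 60 N. Pads are 16 mm wide; open, the fingers measure 119 mm over their backs; the gripper's body (75 mm by 177 mm) begins 78 mm behind the grasp point.
Start: joints at [1.111, 0.417, -0.01, 1.614, 0.005, 1.111, -0.053], TCP at [0.254, -0.571, 0.224] pointing down, gripper open.
Joint ranges: [-2.81, 2.81], [-0.39, 2.02], [-1.27, 1.25], [0.06, 2.57], [-1.19, 4.33], [0.19, 2], [-2.82, 2.82]. Speed limits (rad/s): [1.89, 1.89, 2.39, 2.39, 3.01, 3.01, 3.01].

INTERFACE

Orientations are given as a 3x3 rotation matrix whose columns are the frame's x, y, z axes.
In Python, from rig import robot gives the robot as it stands. Calls block until the motion is done:
- robot.move_ptp(position, orientation): joint-space move of the TCP to a pose.
- robot.move_linear(position, velocity=0.15, frame=None, threshold=None): straight line of the TCP; frame=None keeps the orientation; velocity is the mean speed in m/s. With threshold (N) it stops when the force on the tool has changed by that much, and returns True; else False.
- robot.goto_joints(angles): joint-space move.
- robot.gripper_to(opening): finger opening in m; the grip force is fixed at half the most; returns when the fingers have stopped.
- robot.pause(seconds).
- robot.ik(position, orientation): joint angles nearest the present ones, or None.
- robot.get_state(): the state.
- robot.grab_frame(name): name is "scene" or "top" or "wrist"; returns the picture (420x560x3 uint8, red, green, blue); there is no depth.
- robot.camera_info(name): a dict with "fx", "fy", "cx", "cy" (pixels), "rvec" (rotation vector, rad) and "tvec" (3), from world to camera coordinates, as OpenCV has them. Camera axes: x right, y down, z forward; pixel columns grow to the right and rows downward; lengths in m; the calibration is good to about 2 mm. The wrist camera is an equidistant fisheye: a pixel r from the principal point sees the ray r / f radians off the axis. A picture is of the moment at which its call begins: read the wrist's pose just before it. camera_info takes no time and is no camera call; for the wrist camera it gives the pose at the moment of the call.
A pose or a line that the arm cannot do raises robot.PlanningError and nothing moves.
- robot.sign_off(): hands the job in; it is judged then, once.
The state is a dict: "time": time; "qpos": joint angles; "joint_vel": joint speeds; "effort": joint torques, N m; "ee_pos": TCP position; "tool_rot": TCP orientation; "force": force on the tool from outside, world axes, zero at the start; "moment": the same for the moment, N m; "opening": finger opening in m; "grasp_force": force on a finger pad.
Only numpy, scipy, OpenCV 4.12 (cv2) and the standard library are available. Lean on these libraries where they do the work, as an engineer would, in place of code of your own. Each camera call takes 0.05 s, during which the arm holds its last target. There are 200 camera calls.

## Working session

There is one attempt and no reset: what is moved stays moved. The work goes in short steps, each a Python script; the robot and the scene stay as the last script left them, time stands still between calls to the robot, and variables do not carry over. Pictures are saved under pics/ and viewed, at most 14 in all, crops included, and the job is handed in when it is done.

```bash
mkdir -p pics
python3 - <<'E'
from rig import robot
import cv2
for n in ("top","scene"):
    im=robot.grab_frame(n); cv2.imwrite(f"pics/{n}0.png",cv2.resize(im[:,:,::-1],None,fx=1.42,fy=1.42,interpolation=cv2.INTER_CUBIC)); cv2.imwrite(f"pics/{n}_raw.png",im[:,:,::-1])
    print(n,robot.camera_info(n))
print(robot.get_state()["time"])
E
```

```text
top {'fx': 469.127603731019, 'fy': 469.127603731019, 'cx': 276.80716726997264, 'cy': 206.3551901300169, 'rvec': array([ 2.10251157, -2.1607322 ,  0.10250848]), 'tvec': array([-0.0543037 ,  0.46610936,  1.02599079])}
scene {'fx': 526.3822556135086, 'fy': 526.3822556135086, 'cx': 283.8353988608599, 'cy': 213.43214373501866, 'rvec': array([ 0.82144957,  2.50506653, -1.12500554]), 'tvec': array([ 0.41703648, -0.09347932,  1.42564125])}
0.1
```

View pics/top0.png

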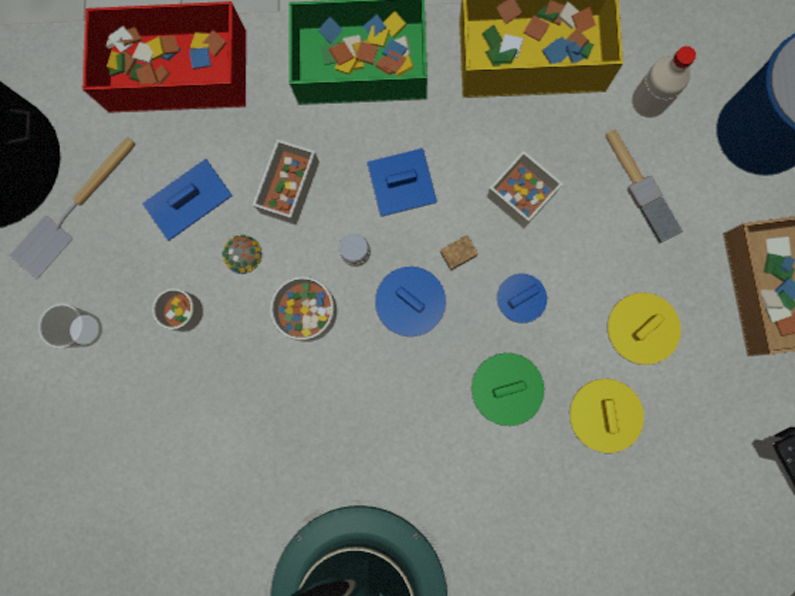

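View pics/scene0.png

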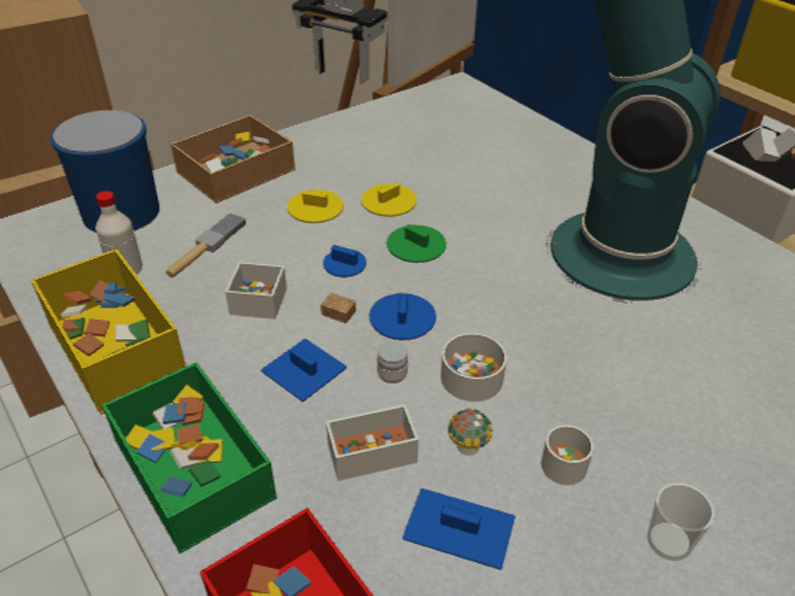

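The top view (1.42x) shows these things:
- **Blue lids:** oblong (187,199), square (402,181), big round (411,301) and small round (522,298).
- **Tubs:** oblong (286,181), square (525,187), big round (303,308) and small round (177,309).
- **Mushroom:** (242,254).
- **Look-alikes:** the green disc (508,388) and the yellow discs (644,328) and (607,415) aren't meant. The big lid is the blue disc at (411,301), about 70 px wide against 50 for the small one.

The enlarged crops below should confirm this.

```bash
cat > h.py <<'E'
import numpy as np, cv2
def back(px,z,c):
    """pixels -> world points on the plane at height z"""
    R=cv2.Rodrigues(c["rvec"])[0]; K=np.array([[c["fx"],0,c["cx"]],[0,c["fy"],c["cy"]],[0,0,1]])
    o=-R.T@c["tvec"]; d=np.c_[np.atleast_2d(px),np.ones(len(np.atleast_2d(px)))]@np.linalg.inv(K).T@R
    return (o+d*((z-o[2])/d[:,2:]))[:,:2]
E
python3 - <<'E'
from rig import robot
from h import *
im=cv2.imread("pics/top_raw.png"); c=robot.camera_info("top")
C=[(201,127),(370,132),(125,218),(213,217),(289,212),(368,210)]
t=[cv2.resize(im[y-33:y+33,x-33:x+33],(264,264),interpolation=cv2.INTER_CUBIC) for x,y in C]
cv2.imwrite("pics/crops.png",np.vstack([np.hstack(t[:3]),np.hstack(t[3:])]))
b=im.astype(int); m=((b[:,:,0]-b[:,:,2]>50)&(b[:,:,0]-b[:,:,1]>30)).astype(np.uint8)
for k in cv2.findContours(m,cv2.RETR_EXTERNAL,cv2.CHAIN_APPROX_NONE)[0]:
    if cv2.contourArea(k)<600 : continue
    w=back(k[:,0,:],.016,c).astype(np.float32); r=cv2.minAreaRect(w*1000); (e,rad)=cv2.minEnclosingCircle(w)
    print(k[:,0].mean(0),np.round(r,1) if 0 else r,"circle",e,rad)
print("mushroom",back([170,179],.05,c))
E
```

```text
[367.41666667 209.5       ] ((453.2750244140625, -270.52447509765625), (76.64472961425781, 75.3331298828125), 88.19895935058594) circle (0.45328614115715027, -0.2709469795227051) 0.039331842213869095
[288.57352941 211.61764706] ((454.2547607421875, -92.70655822753906), (110.07966613769531, 109.94439697265625), 43.38420104980469) circle (0.4536133110523224, -0.09299811720848083) 0.05616343766450882
[131.30656934 140.16058394] ((634.9177856445312, 273.386962890625), (78.84097290039062, 128.49696350097656), 34.6646614074707) circle (0.6350921392440796, 0.27314016222953796) 0.07344204187393188
[282.56       127.92666667] ((651.6578979492188, -84.40010070800781), (94.32308197021484, 94.76459503173828), 12.382110595703125) circle (0.6511464715003967, -0.08405286818742752) 0.06489992141723633
mushroom [[0.53114186 0.17114547]]
```

View pics/crops.png

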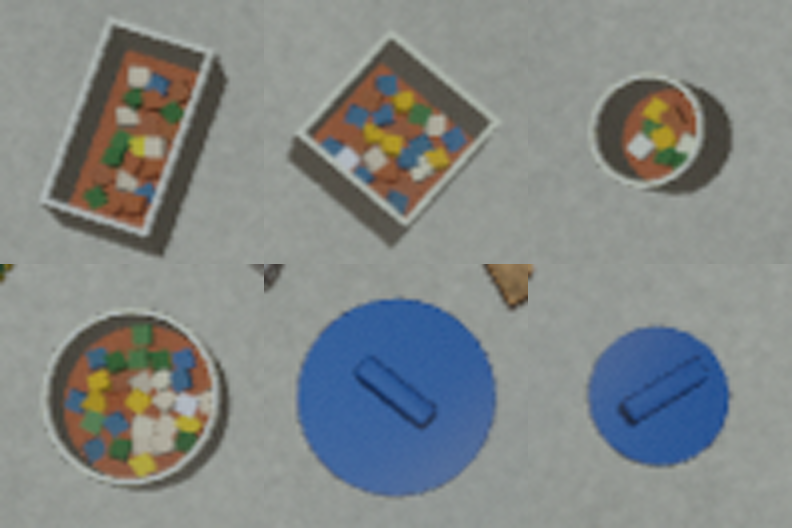

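The crops confirm the tub rims and the grip bars. I'll read off corners, check the sizes, then move the first lid.

```bash
cat > plan.py <<'E'
from rig import robot
from h import *
from scipy.spatial.transform import Rotation as Ro
c=robot.camera_info("top")
crop=lambda p,ox,oy: np.array(p,float)/4-.375+[ox,oy]
ob=back(crop([(111,19),(214,50),(148,235),(42,202)],168,94),.052,c)
sq=back(crop([(127,33),(235,123),(142,221),(34,135)],337,99),.052,c)
sm=back(crop([(61,131.5),(175,131.5),(118,75),(118,188)],92,185),.052,c)
bg=back(crop([(43,133.5),(220,133.5),(131.5,44),(131.5,223)],180,184),.052,c)
bb=back(crop([(98,100),(166,152)],256,179),.044,c); sb=back(crop([(95,140),(176,98)],335,177),.044,c)
ang=lambda a,b: np.arctan2(*(b-a)[::-1])
mid=lambda q:q.mean(0)
# lid xy, lid yaw, tub xy, tub yaw, symmetry
P={"square":[(.6515,-.0842),ang(*0*sq[:2]) if 0 else np.radians(12.38),mid(sq),ang(sq[0],sq[1]),np.pi/2],
   "oblong":[(.6349,.2734),np.radians(34.66+90),mid(ob),ang((ob[0]+ob[1])/2,(ob[2]+ob[3])/2),np.pi],
   "big":[(.4540,-.0928),ang(*bb),mid(bg),None,0],"small":[(.4533,-.2707),ang(*sb),mid(sm),None,0]}
Rt=lambda a: Ro.from_euler("z",a).as_matrix()@np.diag([1.,-1,-1])
if __name__=="__main__":
    L=lambda a,b:round(1000*np.linalg.norm(a-b),1)
    print("ob",[L(ob[i],ob[i-1]) for i in range(4)],"sq",[L(sq[i],sq[i-1]) for i in range(4)],"sm",L(*sm[:2]),L(*sm[2:]),"bg",L(*bg[:2]),L(*bg[2:]))
    for k,(l,a,t,b,s) in P.items():
        print(k,np.round(l,3),np.round(a,2),np.round(t,3),b)
        for j in range(-2,2):
            A=a+j*np.pi; q=robot.ik([*l,.04],Rt(A)); print("  pick",round(A,2),None if q is None else np.round(q,2))
        for B in ([b+j*np.pi/2 for j in range(-4,4)] if b is not None else [0]):
            q=robot.ik([*t,.08],Rt(B)); print("  place",round(B,2),None if q is None else np.round(q[[0,6]],2))
E
python3 plan.py
```

```text
ob [np.float64(113.7), np.float64(62.8), np.float64(113.7), np.float64(64.1)] sq [np.float64(79.2), np.float64(79.0), np.float64(76.7), np.float64(77.1)] sm 64.5 63.5 bg 98.5 99.6
square [ 0.652 -0.084] 0.22 [ 0.626 -0.281] -2.3327002534004864
  pick -6.07 [ 0.26  0.7  -0.26  1.64  0.22  0.83 -1.44]
  pick -2.93 [ 0.53  0.78 -0.65  1.63  0.57  0.92  1.46]
  pick 0.22 [ 0.26  0.7  -0.26  1.64  0.22  0.83 -1.44]
  pick 3.36 [ 0.53  0.78 -0.65  1.63  0.57  0.92  1.46]
  place -8.62 [1.03 2.17]
  place -7.05 [ 0.32 -1.91]
  place -5.47 [ 0.52 -0.5 ]
  place -3.9 [0.7  0.92]
  place -2.33 [1.03 2.17]
  place -0.76 [ 0.32 -1.91]
  place 0.81 [ 0.52 -0.5 ]
  place 2.38 [0.7  0.92]
oblong [0.635 0.273] 2.18 [0.653 0.103] 2.79221732182098
  pick -4.11 [-0.01  0.84 -0.68  1.53  0.6   0.98 -0.26]
  pick -0.97 [-1.09  1.05  1.08  1.58 -1.    1.14 -2.31]
  pick 2.18 [-0.01  0.84 -0.68  1.53  0.6   0.98 -0.26]
  pick 5.32 [-1.09  1.05  1.08  1.58 -1.    1.14 -2.31]
  place -3.49 [0.37 0.53]
  place -1.92 [0.48 1.98]
  place -0.35 [ 0.01 -2.3 ]
  place 1.22 [ 0.18 -0.87]
  place 2.79 [0.37 0.53]
  place 4.36 [0.48 1.98]
  place 5.93 [ 0.01 -2.3 ]
  place 7.5 [ 0.18 -0.87]
big [ 0.454 -0.093] -2.26 [0.442 0.075] None
  pick -8.54 [ 1.01  0.71 -1.09  2.11  0.86  0.86  1.85]
  pick -5.4 [ 0.45  0.45 -0.37  2.13  0.28  0.61 -0.8 ]
  pick -2.26 [ 1.01  0.71 -1.09  2.11  0.86  0.86  1.85]
  pick 0.88 [ 0.45  0.45 -0.37  2.13  0.28  0.61 -0.8 ]
  place 0 [ 0.26 -2.1 ]
small [ 0.453 -0.271] -1.12 [0.447 0.28 ] None
  pick -7.4 [ 0.37  0.51  0.14  1.99 -0.11  0.65 -2.11]
  pick -4.26 [ 0.8   0.54 -0.4   1.98  0.32  0.69  0.66]
  pick -1.12 [ 0.37  0.51  0.14  1.99 -0.11  0.65 -2.11]
  pick 2.02 [ 0.8   0.54 -0.4   1.98  0.32  0.69  0.66]
  place 0 [ 0.03 -2.66]
```

Sizes match: 115x65, 81, 65 and 99 mm were expected. The square lid's bar runs along 1.79 rad rather than 0.22, as the first view shows, so I'll correct that and move the square lid.

```bash
cat > job.py <<'E'
from plan import *
YAW={"square":(np.radians(102.38),P["square"][3]+1.5*np.pi),"oblong":(P["oblong"][1],P["oblong"][3]),"big":(P["big"][1]+np.pi,1.5),"small":(P["small"][1]+np.pi,2.0)}
YAW["square"]=(YAW["square"][0],min((P["square"][3]+j*np.pi/2 for j in range(-4,5)),key=lambda v:abs(v-YAW["square"][0])))
H=.165
def pick(n,dxy=(0,0)):
    l=np.array(P[n][0])+dxy; R=Rt(YAW[n][0])
    robot.gripper_to(.06); robot.move_ptp([*l,H],R)
    hit=robot.move_linear([*l,.041],.12,threshold=10)
    robot.gripper_to(0.0); s=robot.get_state(); print(n,"pick hit",hit,"open",s["opening"],"F",s["grasp_force"],s["ee_pos"])
    robot.move_linear([*l,H],.15); print(" lifted open",robot.get_state()["opening"])
def place(n,dxy=(0,0)):
    t=P[n][2]+dxy; R=Rt(YAW[n][1])
    robot.move_linear([*t,H],.2,frame=R)
    robot.move_linear([*t,.096],.15)
    hit=robot.move_linear([*t,.083],.04,threshold=8); s=robot.get_state(); print(" place hit",hit,s["ee_pos"],s["force"])
    robot.gripper_to(.05); robot.move_linear([*t,H],.15); print(" t",robot.get_state()["time"])
E
python3 - <<'E'
from job import *
print(YAW)
pick("square")
cv2.imwrite("pics/held.png",robot.grab_frame("wrist")[:,:,::-1])
place("square")
cv2.imwrite("pics/after1.png",robot.grab_frame("wrist")[:,:,::-1])
E
```

```text
{'square': (np.float64(1.7868680881917944), np.float64(2.3796887269842033)), 'oblong': (np.float64(2.1757274455361313), np.float64(2.79221732182098)), 'big': (np.float64(0.8848173400320292), 1.5), 'small': (np.float64(2.021343765489492), 2.0)}
square pick hit False open 0.013669326179624297 F 30.000072419643402 [ 0.6515355  -0.08418287  0.04101277]
 lifted open 0.013659927882180333
 place hit True [ 0.62630476 -0.28123512  0.08286635] [-1.48811547  0.47010734  7.63375505]
 t 9.6
```

View pics/after1.png

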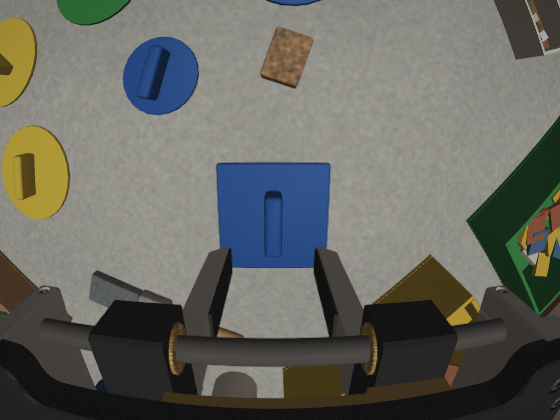

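The square lid (273,215) sits squarely over its tub and is released. On to the other three.

Run:
```python
from job import *
for n in ("oblong","big","small"):
    pick(n)
    if not .011<robot.get_state()["opening"]<.017: print("bad grasp"); break
    place(n)
robot.move_linear([.33,.30,.25],.2) if 0 else robot.move_ptp([.254,-.571,.224],Rt(0.4))
im=robot.grab_frame("top")[:,:,::-1]; cv2.imwrite("pics/top1.png",cv2.resize(im[80:270,80:420],None,fx=2.3,fy=2.3,interpolation=cv2.INTER_CUBIC))
sc=robot.grab_frame("scene")[:,:,::-1]; cv2.imwrite("pics/scene1.png",cv2.resize(sc[150:390,130:450],None,fx=2.4,fy=2.4,interpolation=cv2.INTER_CUBIC))
b=im.astype(int); m=((b[:,:,0]-b[:,:,2]>50)&(b[:,:,0]-b[:,:,1]>30)).astype(np.uint8)
for k in cv2.findContours(m,cv2.RETR_EXTERNAL,cv2.CHAIN_APPROX_NONE)[0]:
    if cv2.contourArea(k)<600: continue
    w=back(k[:,0,:],.058,c).astype(np.float32); print(cv2.minAreaRect(w*1000))
for n in P: print(n,P[n][2],P[n][3])
print(robot.get_state()["time"])
```

```text
oblong pick hit False open 0.013870295379526986 F 30.00005006790161 [0.63492334 0.27345612 0.04102592]
 lifted open 0.013827994729241061
 place hit True [0.65352784 0.10273608 0.08288142] [-1.88030978 -0.84164492  8.66580715]
 t 18.4167
big pick hit False open 0.013965050373244324 F 29.973167181015015 [ 0.45397489 -0.0927932   0.04100483]
 lifted open 0.013905504652689325
 place hit True [0.44246174 0.07485271 0.08279066] [-1.00993404  0.20746383  7.53776306]
 t 26.4083
small pick hit False open 0.013852178199543212 F 29.96217280626297 [ 0.45333373 -0.27072867  0.04099548]
 lifted open 0.013775315868396925
 place hit True [0.44725034 0.28003093 0.08281478] [-0.98547432 -1.09274102  8.36472265]
 t 36.375
((445.7979736328125, 278.7418212890625), (76.42111206054688, 77.29071044921875), 44.68064880371094)
((441.22381591796875, 74.66871643066406), (109.35076141357422, 111.38566589355469), 43.7867317199707)
((625.0911254882812, -281.2193298339844), (94.331787109375, 95.25845336914062), 46.44052505493164)
((651.9163208007812, 101.6091079711914), (79.2886734008789, 129.05422973632812), 69.99974060058594)
square [ 0.62626346 -0.28103643] -2.3327002534004864
oblong [0.65338041 0.10285282] 2.79221732182098
big [0.4422021 0.0751   ] None
small [0.4469788  0.28015818] None
39.5417
```

View pics/top1.png

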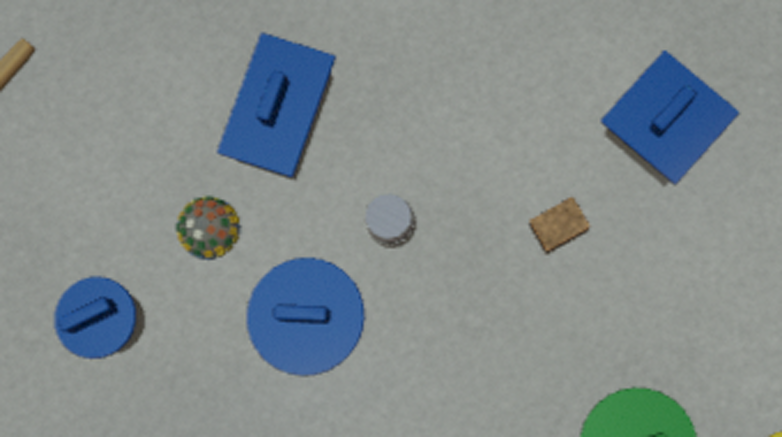

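View pics/scene1.png

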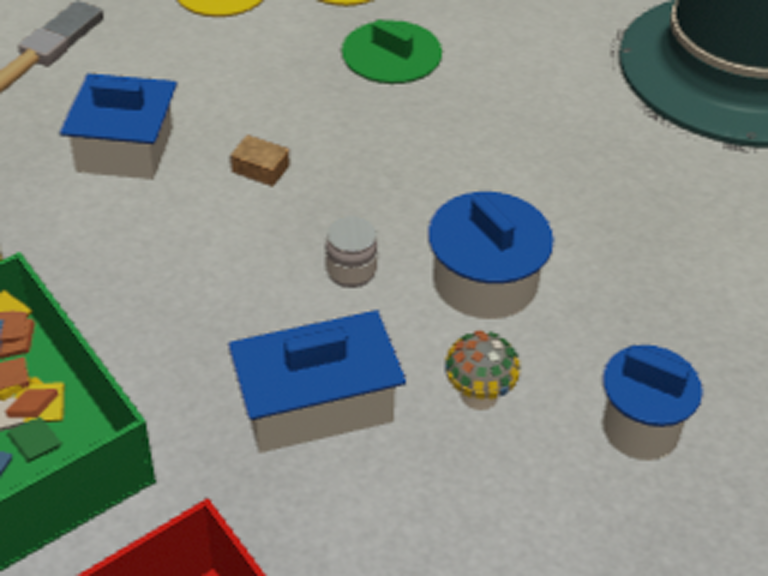

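All four lids sit flat on their own tubs, within about 2 mm of the measured centres. In the scene view they are at (120,105), (316,362), (490,235) and (652,385). The mushroom (482,365) is still standing in its place.

```bash
python3 -c "
from rig import robot
print(robot.sign_off())"
```

```text
the job is handed in; nothing more can be done
None
```

All four blue lids are on their matching tubs, flat and released, with the mushroom untouched; the job was handed in at about 40 s of the 93 s allowed (the sign-off returned no verdict).

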